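# Lock the spare-key box with its pin

## Task

Lock the spare-key box: swing the hasp fully down so that its eye sits between the two ears on the box's front, then push the loose lock pin through ear, hasp and ear, from either side, until its tab head is against the ear, and let go. The pin is stowed head first in the bamboo tray's pocket with only its nose end showing, so it will need a change of hold on the way. Leave the vase, dish, turntable and bottle opener where they stand.

Things in the scene. Friction and masses are not known exactly. Their poses are not given: they have to be found in the camera images.
- box: Closed wooden box fixed to the table, 114 x 134 mm, lid top at 50 mm. Origin: centre of its underside; front faces its -x. A steel bracket, 36 mm wide, top at 56 mm, reaches to 91 mm in front of the origin and carries two ears. The hasp's hinge line runs along y, 5 mm in front of the origin, 74 mm above the table, between two cheeks (out to 24 mm either side, 22 mm thick in x, top at 82 mm).
- clevis (a point): Midway between the two ears, on the line through their holes: 75 mm in front of the box's origin, 74 mm above the table; axes as the box's. Each ear is 28 mm in x, 8 mm in y, and stands from 56 to 92 mm above the table; inner faces 10 mm, outer faces 18 mm either side along y. Round 11.5 mm holes along y, chamfered 1 mm.
- hasp (a joint): Aluminium hasp's angle (rad): 0 = fully down on a hard stop, level along the box's -x, eye between the ears; 1.57 = upright. Starts raised; stiff (about 1 N at its end), stays where left. Strap 24 mm wide, 5 mm thick, centred on the hinge line, to 58 mm from it; then the eye block, 24 mm long, 24 high, 12 wide, with a 12.5 mm hole along y. 82 mm overall.
- hasp_eye (a point): Centre of the hole in the hasp's eye block, 70 mm from the hinge line; with the hasp down it coincides with the clevis point. Its y axis runs along the hole.
- tray: Bamboo tray fixed to the table. Origin: on the table under the middle of its pocket block (65 mm in x, 44 in y, 42 high). The pocket opens at the block's front, 32.5 mm along -x; it is 28 mm wide, 14 high, 60 deep, floor 22 mm above the table. Behind the block, 32.5 to 126.5 mm along +x, an open tray 130 mm wide, 24 high, with a green fob fixed in it.
- pin: Loose lock pin, 30 to 65 g: flat aluminium head 34 x 24 x 10 mm, then a round steel shank 9 mm thick, 58 mm long, its last 6 mm tapered to 4 mm. Origin: 18 mm from the head's shoulder towards the nose, 5 mm below the centre line. x to the nose, y across the head, z out of its flat. Starts level in the tray's pocket, nose out along the tray's -x, 33 to 38 mm of shank showing.
- pin_mid (a point): Point on the pin's centre line 18 mm from the head's shoulder; it is at the clevis point when the pin is fully home. Axes as the pin's.
- pin_grip (a point): Middle of the best grip on the head, on the centre line, 20 mm behind the shoulder (38 mm behind pin_mid); grip across the 24 mm width.
- pin_tip (a point): Nose end of the shank on the centre line, 40 mm ahead of pin_mid.
- vase: White ceramic bud vase, loose, 140 mm tall, 54 mm at its widest; origin centre of its base. It stands on one side of the clevis or the other, in the way of a pin coming from that side. Leave alone.
- dish: White ceramic dish, loose, 84 mm in diameter, 28 mm high; origin centre of its base. It stands on the other side of the clevis, low enough to work above. Leave alone.
- turntable: Small wooden turntable with two silver keys stuck on it, loose, 100 mm in diameter, about 25 mm high; origin centre of its base. Leave alone.
- opener: Aluminium bottle opener lying flat, loose, 123 x 34 mm, 7 mm thick, from 63 mm along its -x to 60 mm along its +x; origin on its underside. It lies beside the pin's pocket. Leave alone.
There are look-alikes about, which are no part of the job. Of the things that look like the box, the largest one is meant.

How it is judged:
By the outcome, as a careful person would: the job done as asked, in the order asked, and still so for the second after the job is handed in, with the robot touching nothing.
It also fails if it takes over 70 s, if anything falls off the work surface, if the arm or the gripper's body presses on something with over 40 N, if the wrist force passes 120 N, or if a joint passes its speed limit or range.

## Robot

A 7-joint arm with a two-finger parallel gripper is mounted at the origin on the work surface. World frame = base frame: x ahead of the robot, y to its left, z up, the work surface at z = 0. Lengths are in m, angles in rad, forces in N, time in s.
With the tool pointing down it reaches from about 0.35 to 0.9 m from the base axis. Payload 19.9 kg.
Tool frame: the origin (TCP) lies between the finger pads; the fingertips stand 19 mm ahead of it and the grasp point (between the pads) is the TCP; z points along the fingers, y is the line along which they close (so a half turn about z gives the same grasp; the last joint's range is limited). The gripper opens to 94 mm and grips with 3 to 60 N. Pads are 16 mm wide; open, the fingers measure 119 mm over their backs; the gripper's body (75 mm by 177 mm) begins 78 mm behind the grasp point.
Start: joints at [1.204, 0.417, -0.01, 1.614, 0.005, 1.111, -0.053], TCP at [0.2, -0.592, 0.224] pointing down, gripper open.
Joint ranges: [-2.81, 2.81], [-0.39, 2.02], [-1.27, 1.25], [0.06, 2.57], [-1.19, 4.33], [0.19, 2], [-2.82, 2.82]. Speed limits (rad/s): [1.89, 1.89, 2.39, 2.39, 3.01, 3.01, 3.01].

## Interface

Orientations are given as a 3x3 rotation matrix whose columns are the frame's x, y, z axes.
In Python, from rig import robot gives the robot as it stands. Calls block until the motion is done:
- robot.move_ptp(position, orientation): joint-space move of the TCP to a pose.
- robot.move_linear(position, velocity=0.15, frame=None, threshold=None): straight line of the TCP; frame=None keeps the orientation; velocity is the mean speed in m/s. With threshold (N) it stops when the force on the tool has changed by that much, and returns True; else False.
- robot.goto_joints(angles): joint-space move.
- robot.gripper_to(opening): finger opening in m; the grip force is fixed at half the most; returns when the fingers have stopped.
- robot.pause(seconds).
- robot.ik(position, orientation): joint angles nearest the present ones, or None.
- robot.get_state(): the state.
- robot.grab_frame(name): name is "side" or "top"; returns the picture (400x640x3 uint8, red, green, blue); there is no depth.
- robot.camera_info(name): a dict with "fx", "fy", "cx", "cy" (pixels), "dist" ([k1, k2, p1, p2, k3] as OpenCV has them; the pictures are not rectified), "rvec" (rotation vector, rad) and "tvec" (3), from world to camera coordinates, as OpenCV has them. Camera axes: x right, y down, z forward; pixel columns grow to the right and rows downward; lengths in m; the calibration is good to about 2 mm. A picture is of the moment at which its call begins. camera_info takes no time and is no camera call.
A pose or a line that the arm cannot do raises robot.PlanningError and nothing moves.
- robot.sign_off(): hands the job in; it is judged then, once.
The state is a dict: "time": time; "qpos": joint angles; "joint_vel": joint speeds; "effort": joint torques, N m; "ee_pos": TCP position; "tool_rot": TCP orientation; "force": force on the tool from outside, world axes, zero at the start; "moment": the same for the moment, N m; "opening": finger opening in m; "grasp_force": force on a finger pad.
Only numpy, scipy, OpenCV 4.12 (cv2) and the standard library are available. Lean on these libraries where they do the work, as an engineer would, in place of code of your own. Each camera call takes 0.05 s, during which the arm holds its last target. There are 200 camera calls.

## Working session

There is one attempt and no reset: what is moved stays moved. The work goes in short steps, each a Python script; the robot and the scene stay as the last script left them, time stands still between calls to the robot, and variables do not carry over. Pictures are saved under pics/ and viewed, at most 11 in all, crops included, and the job is handed in when it is done.

```bash
mkdir -p pics; ls; python3 - <<'E'
from rig import robot
import cv2
for n in("side","top"):
    f=robot.grab_frame(n); cv2.imwrite(f"pics/{n}0.png",cv2.cvtColor(f,cv2.COLOR_RGB2BGR))
    print(n,robot.camera_info(n))
print(robot.get_state())
E
```

```text
pics
side {'fx': 392.41089798782195, 'fy': 392.41089798782195, 'cx': 319.0668243363792, 'cy': 194.98150933138302, 'dist': array([0.02037837, 0.        , 0.        , 0.        , 0.        ]), 'rvec': array([ 2.36305778, -0.46599991,  0.15432164]), 'tvec': array([-0.55705732,  0.22842821,  0.75909642])}
top {'fx': 401.4476728769451, 'fy': 401.4476728769451, 'cx': 318.89331092312545, 'cy': 204.41450540546947, 'dist': array([-0.09493375,  0.        ,  0.        ,  0.        ,  0.        ]), 'rvec': array([ 2.11925341, -2.15833124,  0.1450684 ]), 'tvec': array([0.02357003, 0.59687244, 1.11882633])}
{'time': 0.1, 'qpos': array([ 1.20349946,  0.41792717, -0.01031962,  1.61410106,  0.00467641,
        1.11071327, -0.05300096]), 'joint_vel': array([ 0.00210564, -0.00165006, -0.00224689, -0.00139914,  0.00037143,
       -0.00020798,  0.00012856]), 'effort': array([ 1.32490964e-03, -8.52578473e+01,  6.39848113e-01, -4.26695681e+01,
       -4.89374483e-02,  1.63924304e-02,  4.88835519e-05]), 'ee_pos': array([ 0.19994384, -0.59181658,  0.22388514]), 'tool_rot': array([[ 9.47392226e-01,  3.20074675e-01, -4.15449365e-04],
       [ 3.20074939e-01, -9.47391651e-01,  1.04519108e-03],
       [-5.90540663e-05, -1.12318083e-03, -9.99999367e-01]]), 'force': array([0.14486961, 0.79639125, 0.30487047]), 'moment': array([-0.02070006,  0.00662191,  0.02092149]), 'grasp_force': 0.0, 'opening': 0.09374722809669822}
```

View pics/side0.png

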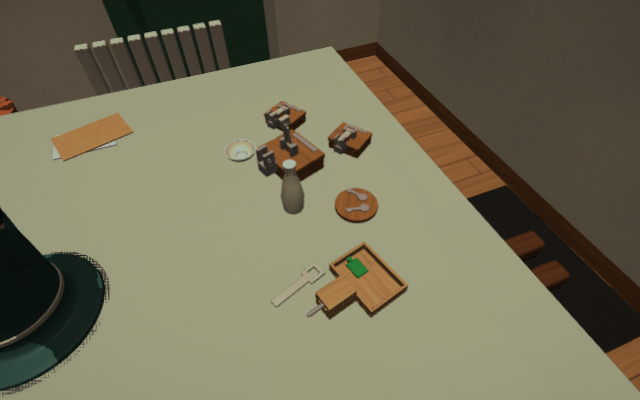

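View pics/top0.png

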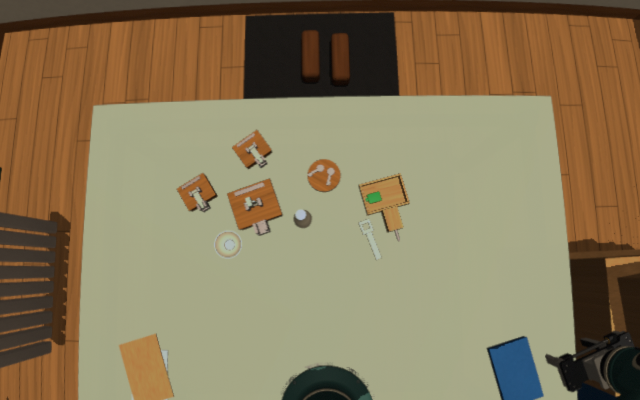

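Seen: candidates for the box are top (255,205) [largest, the target], (252,149) and (197,192) [small look-alikes]. The pin's nose is at top (398,237), side (312,312), the vase at top (302,217), the dish at (228,243), the turntable at (323,175) and the opener at (370,240). I'll enlarge next.

```bash
python3 - <<'E'
import cv2,numpy as np
t=cv2.imread('pics/top0.png'); s=cv2.imread('pics/side0.png')
def c(im,x,y,w,h,k):
    return cv2.resize(im[y:y+h,x:x+w],None,fx=k,fy=k,interpolation=cv2.INTER_CUBIC)
# each tile 400x300 (k=5 -> 80x60)
A=np.hstack([c(t,220,175,80,60,5),c(s,250,122,80,60,5)])
B=np.hstack([c(t,350,185,80,60,5),c(s,290,250,80,60,5)])
m=np.vstack([A,B])
for i in range(0,800,50): cv2.line(m,(i,0),(i,600),(255,255,0) if i%400==0 else (120,120,120),1) if 0 else None
cv2.imwrite('pics/crop1.png',m)
E
```

```text
(no output)
```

View pics/crop1.png

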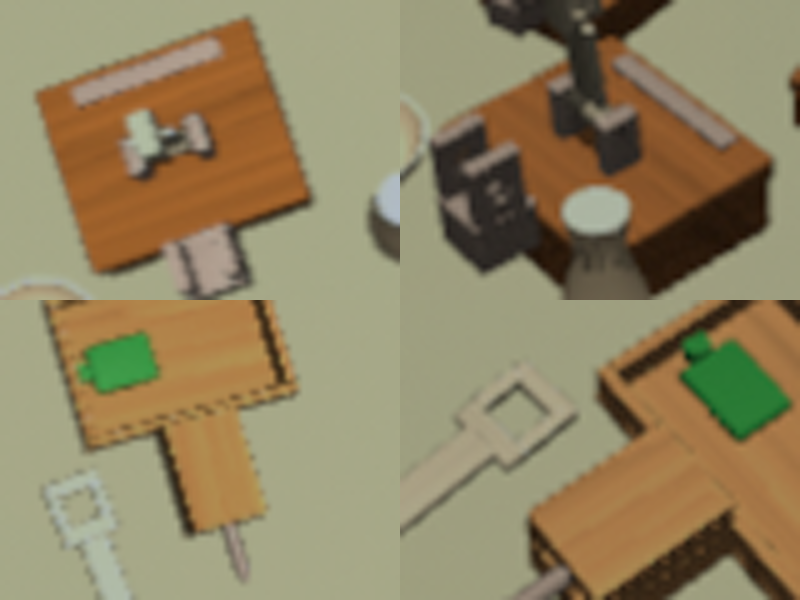

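The crop confirms the largest box, with its hasp upright and two ears at front. The vase is on its -y side and the dish on its +y side. The pin nose is at top about (398.6,240.6). Next I'll fit poses from the corner pixels.

```bash
cat > h.py <<'E'
import numpy as np,cv2
from scipy.optimize import least_squares
from rig import robot
CI={n:robot.camera_info(n) for n in('side','top')}
def K(c): return np.array([[c['fx'],0,c['cx']],[0,c['fy'],c['cy']],[0,0,1.]])
def proj(n,P):
    c=CI[n]; return cv2.projectPoints(np.atleast_2d(np.asarray(P,float)),c['rvec'],c['tvec'],K(c),c['dist'])[0][:,0]
def W(p,L):
    L=np.atleast_2d(np.asarray(L,float)); c,s=np.cos(p[2]),np.sin(p[2])
    return np.c_[p[0]+c*L[:,0]-s*L[:,1],p[1]+s*L[:,0]+c*L[:,1],L[:,2]]
def tri(a,b):  # world point from top px a, side px b
    f=lambda X:np.r_[proj('top',X)[0]-a,proj('side',X)[0]-b]
    r=least_squares(f,[.5,0,.05]); return r.x,r.fun
def fit(obs,p0):  # obs: (cam, local, px)
    f=lambda p:np.concatenate([proj(n,W(p,l))[0]-u for n,l,u in obs])
    r=least_squares(f,p0,loss='soft_l1'); return r.x,r.fun.reshape(-1,2)
E
python3 - <<'E'
from h import *
np.set_printoptions(precision=4,suppress=True)
b=[('top',[.057,.067,.05],(227.4,193.6)),('top',[.057,-.067,.05],(270,178.4)),('top',[-.057,-.067,.05],(282.4,215)),('top',[-.057,.067,.05],(239.4,229.4))]
p,r=fit(b,[.6,.2,.3]); print('box',p); print(r)
for q in [[.057,.067,.05],[.057,-.067,.05],[-.057,-.067,.05],[-.057,.067,.05],[-.089,-.018,.092],[-.089,.018,.092],[-.061,.018,.092],[-.061,-.018,.092]]: print(q,proj('side',W(p,q))[0],proj('top',W(p,q))[0])
t=[('top',[-.0325,.022,.042],(388,232)),('top',[-.0325,-.022,.042],(403.4,228)),('top',[.0325,.022,.042],(382.6,211)),('top',[.0325,-.022,.042],(397.4,206.4))]
t2=[('side',[-.0325,.022,.042],(316,292.4)),('side',[.0325,.022,.042],(339.6,275.4)),('side',[-.0325,-.022,.042],(330.4,310)),('side',[.0325,-.022,.042],(356.6,292))]
for o in (t,t2,t+t2):
    p,r=fit(o,[.6,-.2,.3]); print('tray',p); print(r.T)
for a,bb in (((388,232),(316,292.4)),((382.6,211),(339.6,275.4)),((397.4,206.4),(356.6,292)),((398.6,240.6),(307.5,315.5))): print(tri(a,bb))
E
```

```text
box [0.6012 0.1985 0.3219]
[[-0.3279 -0.2117]
 [ 0.3977 -0.1818]
 [ 0.4399 -0.258 ]
 [-0.5294  0.7726]]
[0.057, 0.067, 0.05] [291.3245 128.2212] [227.0721 193.3883]
[0.057, -0.067, 0.05] [324.1053 153.3075] [270.3977 178.2182]
[-0.057, -0.067, 0.05] [287.7333 174.6146] [282.8399 214.742 ]
[-0.057, 0.067, 0.05] [255.8837 146.8264] [238.8706 230.1726]
[-0.089, -0.018, 0.092] [262.5633 157.0188] [268.2338 229.6124]
[-0.089, 0.018, 0.092] [253.8625 149.3405] [255.9288 233.9327]
[-0.061, 0.018, 0.092] [263.5829 144.2233] [252.7928 224.4084]
[-0.061, -0.018, 0.092] [272.366  151.6984] [265.0546 220.1054]
tray [ 0.55   -0.2003  0.2309]
[[ 0.5709 -0.1809 -0.0442 -0.2886]
 [ 0.0575  0.2615 -0.6417  0.2354]]
tray [ 0.5532 -0.2046  0.2607]
[[-0.9911  2.5933 -0.8485  0.5329]
 [ 0.7414 -0.9306  0.857  -1.0614]]
tray [ 0.5515 -0.2029  0.2574]
[[ 1.7863  0.9117  0.5937  0.2307 -2.1978  1.4689 -2.1771 -0.7025]
 [-0.3707 -0.5553 -0.9087 -0.4148  0.2062 -1.3511  0.3284 -1.4692]]
(array([ 0.5182, -0.1867,  0.0337]), array([ 0.164 , -1.3878, -0.8752,  0.2333]))
(array([ 0.575 , -0.1722,  0.0368]), array([-0.0206,  0.1221,  0.0796, -0.0211]))
(array([ 0.5894, -0.2165,  0.0366]), array([ 0.0854, -0.4493, -0.2837,  0.075 ]))
(array([ 0.49  , -0.2181,  0.0218]), array([ 0.0255, -0.2713, -0.1648,  0.044 ]))
```

```bash
cat > crop.py <<'E'
import cv2,numpy as np
def tile(im,x,y,w,h,k,marks=()):
    o=cv2.resize(im[y:y+h,x:x+w],None,fx=k,fy=k,interpolation=cv2.INTER_CUBIC)
    for i in range(0,w,5): cv2.line(o,(int((i+.5)*k),0),(int((i+.5)*k),6),(0,0,255),1); cv2.putText(o,str(x+i),(int((i+.5)*k)-8,16),0,.32,(0,0,255),1)
    for j in range(5,h,5): cv2.line(o,(0,int((j+.5)*k)),(6,int((j+.5)*k)),(0,0,255),1); cv2.putText(o,str(y+j),(8,int((j+.5)*k)+4),0,.32,(0,0,255),1)
    for m in marks: cv2.drawMarker(o,(int((m[0]-x+.5)*k),int((m[1]-y+.5)*k)),(255,0,255),0,10,1)
    return o
E
python3 - <<'E'
from h import *; from crop import *
t=cv2.imread('pics/top0.png'); s=cv2.imread('pics/side0.png')
pb=[.6008,.1990,.322]; pt=[.549,-.199,.2309]
B=W(pb,[[.057,.067,.05],[.057,-.067,.05],[-.057,-.067,.05],[-.057,.067,.05],[-.089,-.018,.092],[-.089,.018,.092],[-.061,.018,.092],[-.061,-.018,.092]])
T=W(pt,[[-.0325,.022,.042],[.0325,.022,.042],[-.0325,-.022,.042],[.0325,-.022,.042],[-.0325-.036,0,.027]])
m=np.vstack([np.hstack([tile(t,222,185,50,50,8)[:300],tile(s,245,118,50,45,8)[:300]][:0] or [tile(t,240,192,40,50,8)[:300,:],tile(s,248,118,60,50,8,proj('side',B))[:300]]),
 np.hstack([tile(t,375,203,40,50,8,proj('top',T))[:300],tile(s,300,270,60,50,8,proj('side',T))[:300]])])
print(m.shape); cv2.imwrite('pics/crop2.png',m)
E
```

```text
(600, 800, 3)
```

View pics/crop2.png

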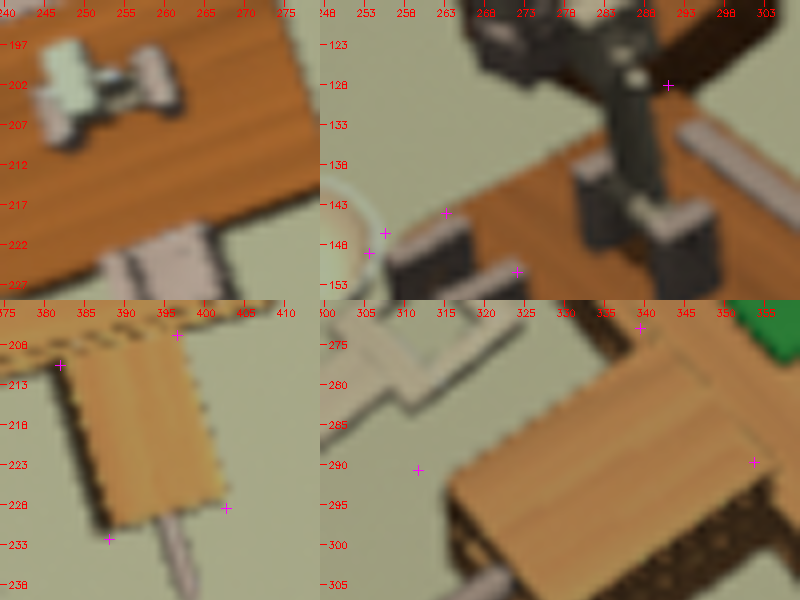

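```bash
python3 - <<'E'
from h import *
np.set_printoptions(precision=4,suppress=True)
T=[('top',[-.0325,.022,.042],(388,231)),('top',[-.0325,-.022,.042],(403,226.9)),('side',[-.0325,.022,.042],(315.75,292.6)),('side',[-.0325,-.022,.042],(330.0,309.6))]
def f(p):
    e=[proj(n,W(p[:3],l))[0]-u for n,l,u in T]
    tip=W(p[:3],[-.0325-p[3],0,.027]); e.append(proj('top',tip)[0]-(398.2,240.2)); e.append(proj('side',tip)[0]-(307.3,315.3))
    return np.concatenate(e)
r=least_squares(f,[.55,-.2,.25,.036]); print(r.x); print(r.fun.reshape(-1,2))
for a,b in (((388,231),(315.75,292.6)),((403,226.9),(330,309.6)),((398.2,240.2),(307.3,315.3))): print(tri(a,b))
B=[('top',[.057,.067,.05],(227,193.2)),('top',[.057,-.067,.05],(269.6,178)),('top',[-.057,-.067,.05],(282,214.6)),('top',[-.057,.067,.05],(239.,229.)),('side',[.057,-.067,.05],(324.2,153.6)),('side',[.057,.067,.05],(292,129.2)),('side',[-.061,-.018,.092],(272.1,151.)),('side',[-.061,.018,.092],(265.4,145.3)),('top',[-.061,-.018,.092],(265.1,219.5)),('top',[-.061,.018,.092],(252,223.7))]
p,r=fit(B,[.6,.2,.3]); print(p);print(r)
for q,a,b in (('corner',(269.6,178),(324.2,153.6)),('ear',(265.1,219.5),(272.1,151.))): print(q,tri(a,b))
R=lambda yaw:0
E
```

```text
[ 0.5545 -0.2019  0.2555  0.0345]
[[ 1.3925 -0.424 ]
 [ 0.9225 -0.4775]
 [-0.6177 -1.0209]
 [-0.4653 -0.3432]
 [ 1.0251  0.128 ]
 [-0.0973 -0.6043]]
(array([ 0.5187, -0.1865,  0.0329]), array([ 0.0665, -0.5604, -0.3536,  0.0943]))
(array([ 0.5295, -0.23  ,  0.0369]), array([ 0.0792, -0.5862, -0.3574,  0.095 ]))
(array([ 0.4904, -0.2171,  0.0205]), array([-0.0047,  0.0501,  0.0305, -0.0081]))
[0.6025 0.1988 0.3173]
[[ 0.004  -0.3763]
 [ 0.7859 -0.1471]
 [ 0.6525 -0.174 ]
 [-0.3759  0.6516]
 [ 0.3041 -0.4165]
 [-0.1107 -1.1837]
 [ 0.648   0.4099]
 [-1.3795 -1.3841]
 [-0.2692  0.2021]
 [ 0.5526  0.2479]]
corner (array([0.6779, 0.1558, 0.0462]), array([-0.0052,  0.0265,  0.0223, -0.0059]))
ear (array([0.5493, 0.1617, 0.0947]), array([-0.044 ,  0.3884,  0.3195, -0.0857]))
```

```bash
cat >> h.py <<'E'
BOX=[.602,.1988,.319]; TRAY=[.5545,-.2019,.2555]
def rot(th):  # tool down, closing line (tool y) at world angle th
    y=np.array([np.cos(th),np.sin(th),0]); z=np.array([0,0,-1.]); return np.c_[np.cross(y,z),y,z]
def bestrot(pos,th):
    c=[]; q0=robot.get_state()['qpos']
    for a in (th,th+np.pi):
        q=robot.ik(pos,rot(a))
        if q is not None: c.append((np.abs(np.array(q)-q0).max(),a,q))
    return min(c,key=lambda t:t[0])
def snap(name):
    return [cv2.cvtColor(robot.grab_frame(n),cv2.COLOR_RGB2BGR) for n in('top','side')]
E
python3 - <<'E'
from h import *
np.set_printoptions(precision=3,suppress=True)
# hasp top
f=lambda L:proj('top',W(BOX,[L[0],L[1],.156]))[0]-(247.9,201.5)
print('hasp top local at z .156',least_squares(f,[0,0]).x)
p=BOX[2]
for nm,l,th,fr in (('hasp0',[.05,0,.23],p+np.pi/2,BOX),('press',[-.047,0,.0955],p+np.pi/2,BOX),('pin',[-.0325-.022,0,.027],TRAY[2]+np.pi/2,TRAY),
   ('lay',[-.008,-.036,.047],TRAY[2],TRAY),('head',[-.008,.034,.047],TRAY[2],TRAY),('ins',[-.075,.14,.074],p,BOX),('home',[-.075,.038,.074],p,BOX)):
    x=W(fr,l)[0]
    for a in (th,th+np.pi):
        q=robot.ik(x,rot(a)); print(nm,x,round(a,2),None if q is None else np.array(q))
E
```

```text
hasp top local at z .156 [-0.01   0.003]
hasp0 [0.649 0.214 0.23 ] 1.89 [ 0.28   0.756 -1.073  1.418  0.665  1.356  1.075]
hasp0 [0.649 0.214 0.23 ] 5.03 [ 0.22   0.695 -0.94   1.421  0.565  1.309 -2.005]
press [0.557 0.184 0.096] 1.89 [ 0.387  0.779 -1.074  1.79   0.782  1.068  0.911]
press [0.557 0.184 0.096] 5.03 [ 0.172  0.613 -0.725  1.796  0.499  0.924 -2.023]
pin [ 0.502 -0.216  0.027] 1.83 [ 0.852  0.643 -0.64   1.928  0.553  0.752  1.717]
pin [ 0.502 -0.216  0.027] 4.97 [ 0.53   0.561 -0.225  1.939  0.194  0.662 -1.131]
lay [ 0.556 -0.239  0.047] 0.26 [ 0.712  0.648 -0.477  1.776  0.392  0.813  0.3  ]
lay [ 0.556 -0.239  0.047] 3.4 [ 0.268  0.6    0.114  1.793 -0.094  0.754 -2.455]
head [ 0.538 -0.171  0.047] 0.26 [ 0.69   0.611 -0.563  1.878  0.45   0.781  0.139]
head [ 0.538 -0.171  0.047] 3.4 [ 0.2    0.543  0.068  1.895 -0.054  0.706 -2.587]
ins [0.487 0.308 0.074] 0.32 [ 0.065  0.718 -0.928  1.83   0.699  0.959 -0.854]
ins [0.487 0.308 0.074] 3.46 [ 0.157  0.812 -1.088  1.828  0.837  1.046  2.191]
home [0.519 0.211 0.074] 0.32 [ 0.318  0.751 -1.033  1.869  0.778  0.99  -0.745]
home [0.519 0.211 0.074] 3.46 [ 0.348  0.786 -1.087  1.868  0.825  1.022  2.363]
```

```bash
python3 - <<'E'
from h import *
R=rot(BOX[2]+1.5*np.pi); P=lambda x,z:W(BOX,[x,0,z])[0]
t0=robot.get_state()['time']
robot.gripper_to(0.0)
print('opening',robot.get_state()['opening'])
robot.move_ptp(P(.045,.34),R); print(robot.get_state()['time'])
robot.move_linear(P(.045,.135),velocity=.2)
for d in range(90,-1,-15):
    th=np.radians(d); x=-.005-.042*np.cos(th)+.0025*np.sin(th)+.008; z=.074+.042*np.sin(th)+.0025*np.cos(th)+.019
    hit=robot.move_linear(P(x,z),velocity=.12,threshold=20); s=robot.get_state(); print(d,hit,s['ee_pos']-P(x,z),s['force'])
    if hit: break
hit=robot.move_linear(P(x,z-.003),velocity=.03,threshold=12); s=robot.get_state(); print(hit,s['ee_pos'],s['force'],s['time'])
E
```

```text
opening 0.00015394284848636847
4.7583
90 False [ 0.000809   -0.00012879  0.00078658] [ 0.0877052  -0.00886321  0.35808892]
75 False [0.00037317 0.00010091 0.00013258] [-0.08398477  0.51013339 -0.3741163 ]
60 False [ 1.82804242e-04  7.59328749e-06 -3.58019582e-05] [0.02467781 0.12203801 0.13947332]
45 False [ 9.40555401e-05 -2.83838803e-05 -2.07186315e-05] [ 0.64829975  0.14978357 -0.56520994]
30 False [ 4.94647192e-05 -4.99079075e-05 -5.25164939e-05] [ 0.87405128 -0.36753235  0.57394574]
15 False [-7.27896015e-05 -3.72079556e-05 -8.84871495e-05] [ 0.6120107  -0.16196896  0.32176557]
0 False [0.00042639 0.00026429 0.00039483] [ 0.30575098  0.44472129 -0.27777681]
False [0.56557486 0.18696675 0.09505352] [-12.92381386  -8.58644459  42.35661033] 8.1583
```

```bash
python3 - <<'E'
from h import *; from crop import *
p=robot.get_state()['ee_pos']; robot.move_linear(p+[0,0,.15],velocity=.25)
R=rot(TRAY[2]+1.5*np.pi)
robot.move_ptp(W(TRAY,[-.055,0,.16])[0],R); robot.gripper_to(.045)
robot.move_linear(W(TRAY,[-.055,0,.075])[0],velocity=.2)
robot.pause(.2)
s=robot.get_state(); print(s['time'],s['ee_pos'],W(TRAY,[-.055,0,.075])[0],s['opening'])
t,sd=snap(0); cv2.imwrite('pics/t3.png',t); cv2.imwrite('pics/s3.png',sd)
tips=[s['ee_pos']+s['tool_rot']@np.array([0,a*s['opening']/2,.019]) for a in(1,-1)]
print(proj('top',tips),proj('side',tips))
m=np.vstack([np.hstack([tile(t,240,192,40,50,8)[:300,:],tile(sd,248,118,60,50,8)[:300]]),
 np.hstack([tile(t,375,213,40,50,8,proj('top',tips))[:300],tile(sd,285,282,60,50,8,proj('side',tips))[:300]])])
cv2.imwrite('pics/crop3.png',m)
E
```

```text
12.0667 [ 0.50187076 -0.21614419  0.07617957] [ 0.50128546 -0.21580011  0.075     ] 0.044730600071065676
[[407.52937504 233.27810216]
 [392.53411646 237.58007684]] [[319.84129936 312.72796953]
 [305.13676916 294.14733302]]
```

View pics/crop3.png

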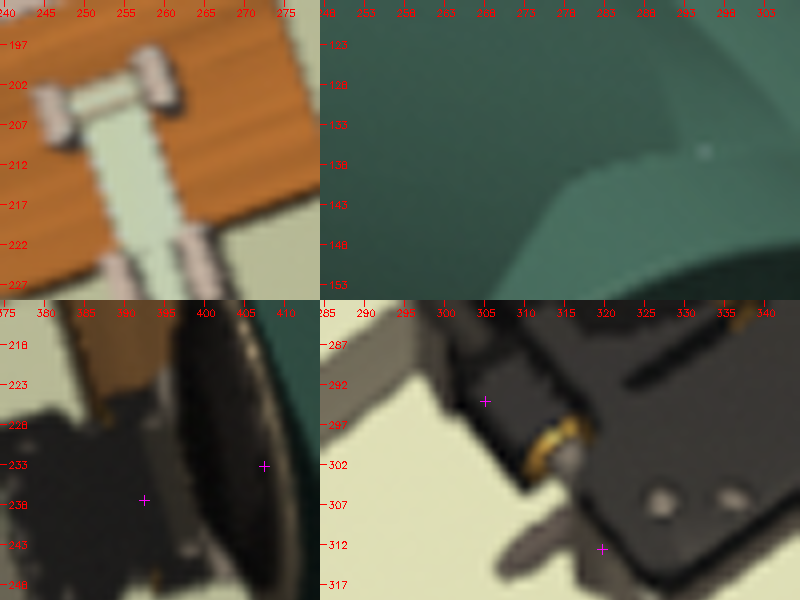

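Hasp is down with its eye between the ears (top (258,222)). In the side view the pin nose is at (306.4,315.9), between the opened fingers. Grasp and pull.

```bash
python3 - <<'E'
from h import *
np.set_printoptions(precision=4,suppress=True)
L=lambda x,y,z:W(TRAY,[x,y,z])[0]
hit=robot.move_linear(L(-.055,0,.027),velocity=.12,threshold=10); print(hit)
robot.gripper_to(0.0); s=robot.get_state(); print(s['time'],s['opening'],s['grasp_force'],s['ee_pos'],s['force'])
hit=robot.move_linear(L(-.055-.075,0,.027),velocity=.12,threshold=12); s=robot.get_state(); print(hit,s['opening'],s['ee_pos'],s['force'])
hit=robot.move_linear(L(-.13,0,.13),velocity=.2); robot.pause(.2)
s=robot.get_state(); print(s['time'],s['opening'],s['grasp_force'],s['force'])
E
```

```text
False
13.3917 0.008050498948386445 29.99905084594502 [ 0.5013 -0.2158  0.027 ] [0.6154 0.6863 0.2577]
False 0.007929637626305249 [ 0.4294 -0.2347  0.0272] [ 0.1887  0.4023 -0.1195]
15.0333 0.008348086033846394 29.998725590121467 [-0.4724 -0.2283 -0.5147]
```

```bash
python3 - <<'E'
from h import *; from crop import *
s=robot.get_state(); print(s['ee_pos'])
t,sd=snap(0)
Rm=s['tool_rot']; e=s['ee_pos']; d=W([0,0,TRAY[2]],[1,0,0])[0]; lat=W([0,0,TRAY[2]],[0,1,0])[0]
pts=[e, e-d*.012, e+d*.046+lat*.012,e+d*.046-lat*.012, e+d*.080+lat*.012, e+d*.080-lat*.012]
a,b=proj('top',pts),proj('side',pts); print(a,b)
ca=a.mean(0).astype(int); cb=b.mean(0).astype(int)
m=np.hstack([tile(t,ca[0]-25,ca[1]-35,50,70,8,a),tile(sd,cb[0]-25,cb[1]-35,50,70,8,b)])
cv2.imwrite('pics/crop4.png',m)
E
```

```text
[ 0.42840008 -0.23436147  0.12901102]
[[413.13532034 261.16012387]
 [414.47354582 265.56147324]
 [403.71441391 245.61815271]
 [412.30395671 243.13264742]
 [399.95272151 233.29441803]
 [408.51579363 230.8356726 ]] [[271.51739716 308.27746377]
 [264.96208719 312.63190302]
 [291.6005933  286.89625115]
 [299.93765659 297.63413579]
 [308.52672888 275.83645173]
 [317.04021591 286.12071722]]
```

View pics/crop4.png

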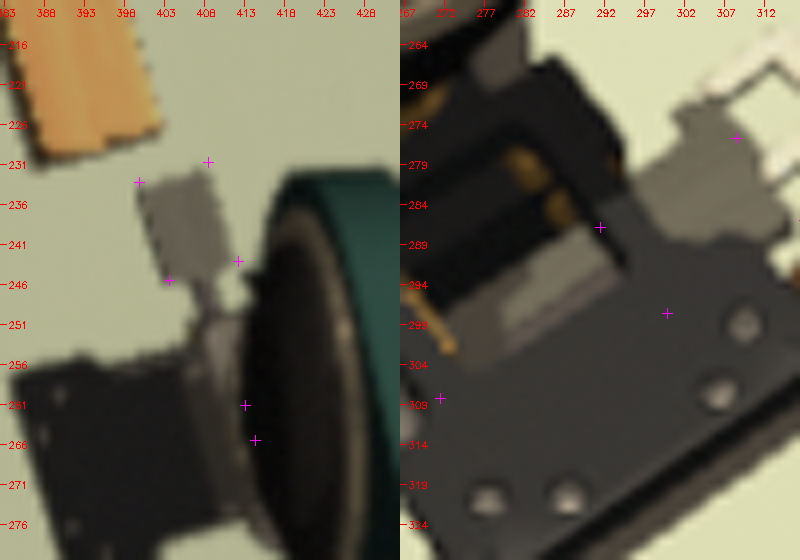

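```bash
python3 - <<'E'
from h import *; from crop import *
t,sd=snap(0); s0=cv2.imread('pics/side0.png'); t0=cv2.imread('pics/top0.png')
e=robot.get_state()['ee_pos']; d=W([0,0,TRAY[2]],[1,0,0])[0]; lat=W([0,0,TRAY[2]],[0,1,0])[0]; u=np.array([0,0,.005])
pts=[e+d*a+lat*b+c*u for a in(.046,.080) for b in(.012,-.012) for c in(1,-1)]
b=proj('side',pts); a=proj('top',pts)
m=np.vstack([np.hstack([tile(sd,282,262,40,30,10,b),tile(sd,282,262,40,30,10)]),np.hstack([tile(s0,282,262,40,30,10),tile(t,385,222,40,30,10,a)])])
cv2.imwrite('pics/crop5.png',m)
E
```

```text
(no output)
```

View pics/crop5.png

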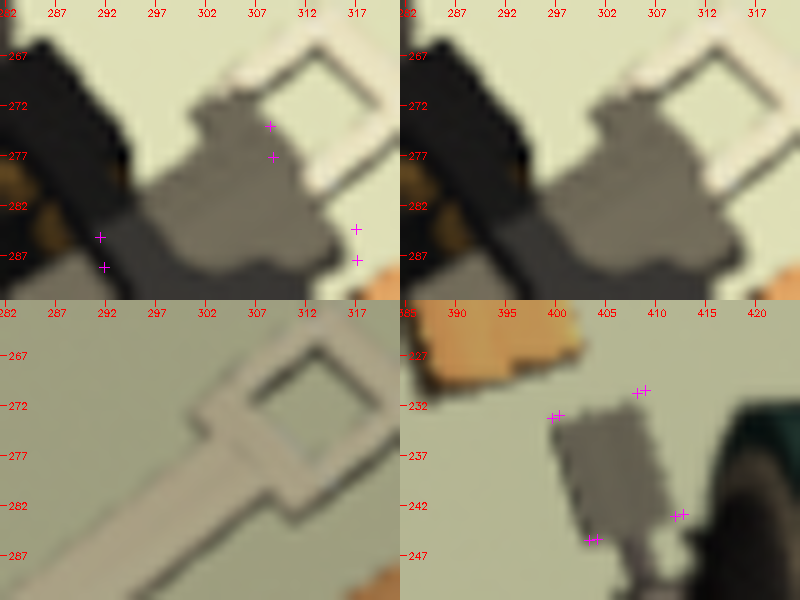

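```bash
python3 - <<'E'
from h import *
np.set_printoptions(precision=4,suppress=True)
L=lambda x,y,z:W(TRAY,[x,y,z])[0]
R=rot(TRAY[2]+2*np.pi)
robot.move_ptp(L(-.01,-.034,.12),R)
robot.move_linear(L(-.01,-.034,.056),velocity=.15); robot.pause(.1)
s=robot.get_state(); print(s['time'],s['ee_pos'],s['force'])
hit=robot.move_linear(L(-.01,-.034,.043),velocity=.02,threshold=4); s=robot.get_state(); print(hit,s['ee_pos'],s['force'],s['moment'],s['time'])
t,sd=snap(0); cv2.imwrite('pics/t6.png',t); cv2.imwrite('pics/s6.png',sd)
E
```

```text
17.1333 [ 0.554  -0.2374  0.0571] [ 0.7377  0.5979 -0.7174]
True [ 0.5535 -0.2375  0.0465] [-0.7049 -0.803   6.4397] [-0.107   0.0704  0.025 ] 17.6333
```

```bash
python3 - <<'E'
from h import *; from crop import *
np.set_printoptions(precision=4,suppress=True)
L=lambda x,y,z:W(TRAY,[x,y,z])[0]
robot.gripper_to(.03)
robot.move_linear(L(-.01,-.034,.13),velocity=.2)
robot.gripper_to(.055)
robot.move_linear(L(-.01,-.14,.2),velocity=.3)
s=robot.get_state(); print(s['time'])
t,sd=snap(0); cv2.imwrite('pics/t7.png',t); cv2.imwrite('pics/s7.png',sd)
pts=[L(-.01+a,.011+b,.052) for a,b in((.012,0),(-.012,0),(.012,.034),(-.012,.034),(0,-.058))]
a,b=proj('top',pts),proj('side',pts)
m=np.hstack([tile(t,370,200,40,55,10,a),tile(sd,305,265,40,55,10,b)])
cv2.imwrite('pics/crop7.png',m)
E
```

```text
20.025
```

View pics/crop7.png

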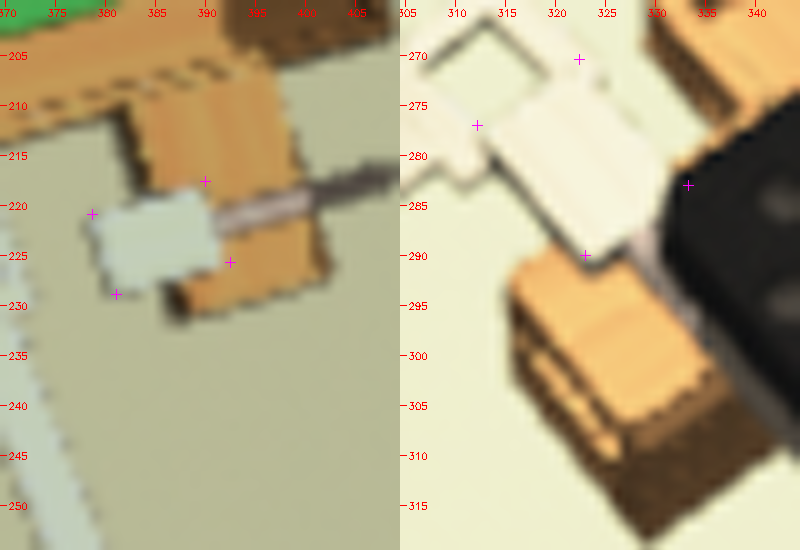

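Pin lies across the block as planned: head at top (379–391, 221–229) with about 19 mm overhanging, shank out to the right. Regrip by the head.

```bash
python3 - <<'E'
from h import *; from crop import *
np.set_printoptions(precision=4,suppress=True)
L=lambda x,y,z:W(TRAY,[x,y,z])[0]
robot.move_linear(L(-.01,.0375,.12),velocity=.3)
hit=robot.move_linear(L(-.01,.0375,.0475),velocity=.12,threshold=8); s=robot.get_state(); print(hit,s['ee_pos'],s['force'])
if not hit:
    robot.gripper_to(0.0); s=robot.get_state(); print(s['opening'],s['grasp_force'],s['force'])
    robot.move_linear(L(-.01,.0375,.17),velocity=.2)
    s=robot.get_state(); print(s['time'],s['opening'],s['grasp_force'])
E
```

```text
False [ 0.5357 -0.168   0.0479] [-0.9559  0.8719  0.3465]
0.023284074780068723 29.99983638525009 [-0.4217 -0.2644  0.8687]
23.0333 0.023817082953627267 29.99958872795105
```

```bash
python3 - <<'E'
from h import *; from crop import *
np.set_printoptions(precision=4,suppress=True)
R=rot(BOX[2]+2*np.pi); B=lambda x,y,z:W(BOX,[x,y,z])[0]
e=robot.get_state()['ee_pos']; robot.move_linear(e+[0,0,.09],velocity=.3)
robot.move_ptp(B(-.075,.114,.24),R)
robot.move_linear(B(-.075,.114,.074),velocity=.2); robot.pause(.3)
s=robot.get_state(); print(s['time'],s['ee_pos']-B(-.075,.114,.074),s['opening'],s['force'])
t,sd=snap(0); cv2.imwrite('pics/t8.png',t); cv2.imwrite('pics/s8.png',sd)
E=[B(-.075,.030,.074),B(-.075,.088,.074)]
Q=[B(x,y,.092) for x in(-.061,-.089) for y in(.018,.010,-.010,-.018)]
m=np.hstack([tile(t,228,208,50,75,8,list(proj('top',E))+list(proj('top',Q))),tile(sd,232,130,50,75,8,list(proj('side',E))+list(proj('side',Q)))])
cv2.imwrite('pics/crop8.png',m)
E
```

```text
26.4333 [0.0003 0.     0.0005] 0.023660878105273998 [-0.8727  0.4363 -0.2941]
```

View pics/crop8.png

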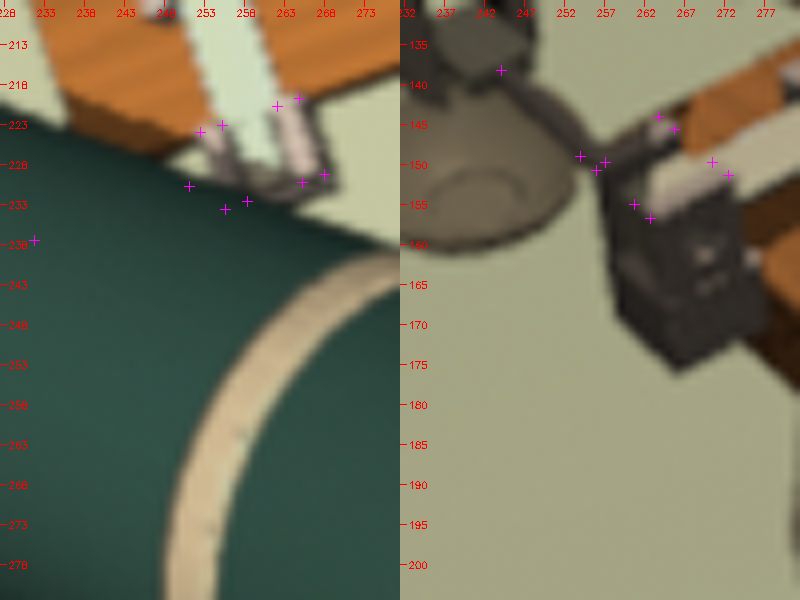

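Hasp, both ears and the pin agree with the model within about 1 px: side nose near (255,148.5), ear top corner (263,156.5). Starting a force-guided insertion.

```bash
python3 - <<'E'
from h import *
np.set_printoptions(precision=2,suppress=True)
B=lambda x,y,z:W(BOX,[x,y,z])[0]
Rb=np.array([[np.cos(BOX[2]),-np.sin(BOX[2]),0],[np.sin(BOX[2]),np.cos(BOX[2]),0],[0,0,1]])
f0=Rb.T@robot.get_state()['force']; loc=lambda:(Rb.T@(robot.get_state()['ee_pos']-[BOX[0],BOX[1],0]))*1000
hit=robot.move_linear(B(-.075,.046,.074),velocity=.04,threshold=6)
s=robot.get_state(); print(hit,loc(),Rb.T@s['force']-f0,s['moment'],s['opening'],s['time'])
E
```

```text
True [-74.47  46.41  74.08] [ 2.69 -1.28  2.48] [-0.   -0.66  0.16] 0.02352614022828616 28.1583
```

```bash
python3 - <<'E'
from h import *; from crop import *
np.set_printoptions(precision=2,suppress=True)
B=lambda x,y,z:W(BOX,[x,y,z])[0]
c,s_=np.cos(BOX[2]),np.sin(BOX[2]); Rb=np.array([[c,-s_,0],[s_,c,0],[0,0,1]])
loc=lambda:(Rb.T@(robot.get_state()['ee_pos']-[BOX[0],BOX[1],0]))*1000
hit=robot.move_linear(B(-.075,.034,.074),velocity=.02,threshold=12)
s=robot.get_state(); print(hit,loc(),Rb.T@s['force'],s['moment'],s['opening'],s['time'])
t,sd=snap(0); cv2.imwrite('pics/s9.png',sd)
E=[B(-.075,-.018,.074),B(-.075,-.040,.074),B(-.075,.018,.074)]
cv2.imwrite('pics/crop9.png',np.hstack([tile(t,240,205,40,50,10),tile(sd,240,130,40,50,10,proj('side',E))]))
E
```

```text
True [-74.51  44.95  74.12] [1.96 1.9  2.08] [ 0.52 -0.33  0.15] 0.023810468518425457 28.4917
```

View pics/crop9.png

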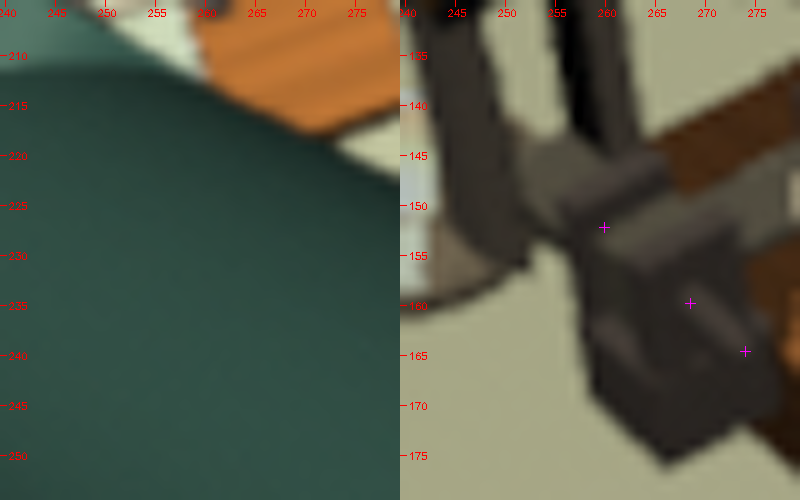

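The pin's nose shows through the far ear, side (268.5,159)–(274,165), matching the home projection. I'll press once more to confirm the head is seated.

```bash
python3 - <<'E'
from h import *
np.set_printoptions(precision=2,suppress=True)
B=lambda x,y,z:W(BOX,[x,y,z])[0]
c,s_=np.cos(BOX[2]),np.sin(BOX[2]); Rb=np.array([[c,-s_,0],[s_,c,0],[0,0,1]])
loc=lambda:(Rb.T@(robot.get_state()['ee_pos']-[BOX[0],BOX[1],0]))*1000
for th in (20,30):
    hit=robot.move_linear(B(-.0745,.034,.074),velocity=.02,threshold=th)
    s=robot.get_state(); print(hit,loc(),Rb.T@s['force'],s['opening'],s['time'])
E
```

```text
True [-74.51  44.97  74.28] [0.38 2.74 3.05] 0.023659751812377842 28.9
True [-74.58  44.94  74.55] [1.24 3.37 1.83] 0.023763950284760228 29.2583
```

```bash
python3 - <<'E'
from h import *; from crop import *
B=lambda x,y,z:W(BOX,[x,y,z])[0]
robot.gripper_to(.05)
e=robot.get_state()['ee_pos']; robot.move_linear(e+[0,0,.2],velocity=.25)
robot.move_ptp(W(TRAY,[-.1,.15,.35])[0],rot(TRAY[2]+2*np.pi)); robot.pause(.3)
print(robot.get_state()['time'])
t,sd=snap(0)
E=[B(-.075,-.040,.074),B(-.063,.018,.079),B(-.087,.018,.079),B(-.063,.052,.079),B(-.087,.052,.079)]
cv2.imwrite('pics/crop10.png',np.hstack([tile(t,230,195,50,60,8,proj('top',E)),tile(sd,235,125,50,60,8)]))
E
```

```text
32.5333
```

View pics/crop10.png

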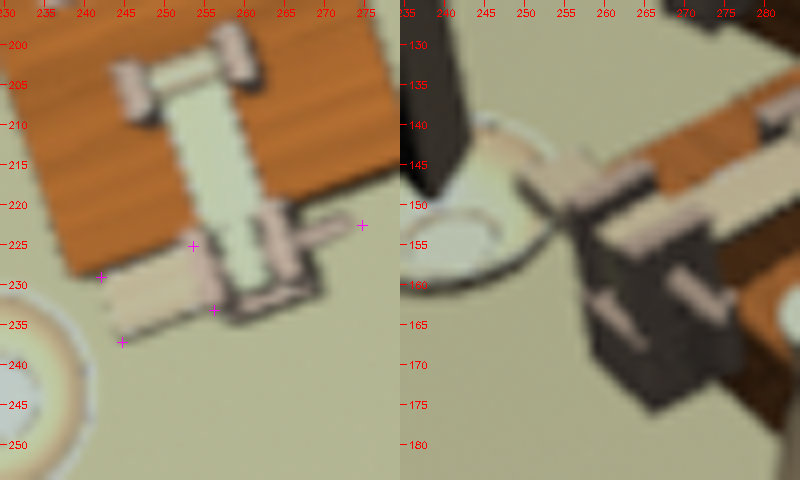

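The head sits against the +y ear, top (243–256, 225–236). The nose shows past the -y ear at (274,222), the hasp is down, and the dish and vase have not moved. Handing in.

```bash
python3 -c "
from rig import robot
print(robot.sign_off())"
```

```text
the job is handed in; nothing more can be done
None
```

The box is locked and the job handed in at about 33 s: hasp fully down, pin through both ears with its head against the ear and released; the vase, dish, turntable and opener were not touched, though I closely checked only the box area, dish included, in the final pictures.

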